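# Take the cap off the gas outlet that fits the hose tail

## Task

The brass hose tail standing on the blue mat is to go onto the capped gas outlet of its own size, the one whose black cap is as wide as the hose tail's knurled nut. Take off that outlet's cap: some of these outlets have left-hand threads and nothing shows which, so feel which way the cap gives, turn it until it is free and lift it straight off. Finish while still holding the cap level in the gripper, about a hand's width above its open outlet, and leave the other two caps screwed on and the hose tails, timer and bottle where they stand.

Things in the scene. Friction and masses are not known exactly. Their poses are not given: they have to be found in the camera images.
- mat: thin flat blue mat, 85 x 130 mm and 1 mm thick, lying on the bench; origin at its centre. The hose tail that stands on it is the one to be fitted.
- service_bar: aluminium bar, 64 x 400 x 16 mm, fixed to the bench; origin at the centre of its underside, y along its length. The three outlets stand on it in a row 140 mm apart, in any order.
- outlet_small (a point): top centre of the brass neck of the outlet with the 34 mm cap, 123 mm above the bench; z up. The neck is 26 mm over its thread and 17 mm high. Some outlets open anticlockwise seen from above, some (left-hand) clockwise; nothing shows which. The cap turns easily the opening way, and meets a hard stop within 12 degrees the other way.
- turret_small: fixed white tap post of the 34 mm outlet, a black lever low on the robot's side; origin at the centre of its foot on the bar, 107 mm under the top of the neck.
- cap_small (a point): centre (half-way up) of the loose black ribbed round cap, 34 mm across, 32 mm high, about 50 g, open below; z up its axis. Screwed on, this point is 1 mm under the top of the neck. Two lugs hook under the neck's two short threads: turned 60 to 100 degrees the opening way it is free (it does not rise by itself) and lifts straight up.
- cap_small_body: the same 34 mm cap, with origin at the centre of its lower rim.
- tail_small (a point): centre (half-way up) of a brass hose tail 55 mm high that stands on its knurled nut, 34 mm across and 18 mm high (the same diameter as the cap of the outlet that it fits), with a barbed 13 mm spigot upward.
- outlet_medium (a point): top centre of the brass neck of the outlet with the 42 mm cap, 123 mm above the bench; z up. The neck is 34 mm over its thread and 17 mm high. Some outlets open anticlockwise seen from above, some (left-hand) clockwise; nothing shows which. The cap turns easily the opening way, and meets a hard stop within 12 degrees the other way.
- turret_medium: fixed white tap post of the 42 mm outlet, a black lever low on the robot's side; origin at the centre of its foot on the bar, 107 mm under the top of the neck.
- cap_medium (a point): centre (half-way up) of the loose black ribbed round cap, 42 mm across, 32 mm high, about 50 g, open below; z up its axis. Screwed on, this point is 1 mm under the top of the neck. Two lugs hook under the neck's two short threads: turned 60 to 100 degrees the opening way it is free (it does not rise by itself) and lifts straight up.
- cap_medium_body: the same 42 mm cap, with origin at the centre of its lower rim.
- tail_medium (a point): centre (half-way up) of a brass hose tail 55 mm high that stands on its knurled nut, 42 mm across and 18 mm high (the same diameter as the cap of the outlet that it fits), with a barbed 13 mm spigot upward.
- outlet_large (a point): top centre of the brass neck of the outlet with the 50 mm cap, 123 mm above the bench; z up. The neck is 42 mm over its thread and 17 mm high. Some outlets open anticlockwise seen from above, some (left-hand) clockwise; nothing shows which. The cap turns easily the opening way, and meets a hard stop within 12 degrees the other way.
- turret_large: fixed white tap post of the 50 mm outlet, a black lever low on the robot's side; origin at the centre of its foot on the bar, 107 mm under the top of the neck.
- cap_large (a point): centre (half-way up) of the loose black ribbed round cap, 50 mm across, 32 mm high, about 50 g, open below; z up its axis. Screwed on, this point is 1 mm under the top of the neck. Two lugs hook under the neck's two short threads: turned 60 to 100 degrees the opening way it is free (it does not rise by itself) and lifts straight up.
- cap_large_body: the same 50 mm cap, with origin at the centre of its lower rim.
- tail_large (a point): centre (half-way up) of a brass hose tail 55 mm high that stands on its knurled nut, 50 mm across and 18 mm high (the same diameter as the cap of the outlet that it fits), with a barbed 13 mm spigot upward.
- timer_mid (a point): centre of a white kitchen-type timer, 62 x 62 x 23 mm, lying on the bench; a bystander.
- stain_bottle_mid (a point): centre of a purple reagent bottle, 47 mm across and 92 mm high, standing on the bench; a bystander.
- microtome: large fixed microtome left of the outlets, an obstacle on the way from the arm's start: 370 mm high, it covers x from 0.46 to 0.98 m and y from 0.12 to 0.37 m, with a handwheel on its right side (x 0.63 to 0.87 m, up to 300 mm high) whose grip reaches to y = -0.04 m. Go round in front of it (x below 0.4 m) or over it.

How it is judged:
By the outcome, as a careful person would: the job done as asked, in the order asked, and still so for the second after the job is handed in, while the arm keeps its last pose, push and grip.
It also fails if it takes over 48 s, if anything falls off the work surface, if the arm or the gripper's body presses on something with over 40 N, if the wrist force passes 120 N, or if a joint passes its speed limit or range.

## Robot

A 6-joint arm with a two-finger parallel gripper is mounted at the origin on a cart in front of the work surface, level with it; the furniture and walls round the work are solid. World frame = base frame: x ahead of the robot, y to its left, z up, the work surface at z = 0. Lengths are in m, angles in rad, forces in N, time in s.
With the tool pointing down it reaches from about 0.25 to 0.725 m from the base axis. Payload 4 kg.
Tool frame: the origin (TCP) lies between the finger pads; the fingertips stand 17 mm ahead of it and the grasp point (between the pads) lies 2 mm behind it; z points along the fingers, x is the direction in which the jaws open and shut, and the axes are right-handed (so a half turn about z gives the same grasp; the last joint's range is limited). The gripper opens to 85 mm and grips with 20 to 120 N. Pads are 22 mm wide; open, the fingers measure 114 mm over their backs; the gripper's body (76 mm by 85 mm) begins 54 mm behind the grasp point. The pads swing forward as they close: fully open they stand 13 mm farther back than shut.
Start: joints at [1.12, 0.241, 0.005, 1.335, 0, 1.571], TCP at [0.218, 0.45, 0.248] pointing down, gripper open.
Joint ranges: [-2.72, 2.72], [-1.05, 1.87], [-1.09, 1.28], [-1.99, 2.15], [-1.42, 1.44], [-3.14, 3.14]. Speed limits (rad/s): [2.79, 2.79, 3.14, 3.14, 3.14, 3.14].

## Interface

Orientations are given as a unit quaternion [x, y, z, w].
In Python, from workcell import telemetry, cams, workorder gives the robot as it stands. The module is installed in compiled form; this text tells all that it offers.
- The arm moves only by the tool apply_moves, never from a script. Its argument "moves" is a list that holds one entry, the list of rows, each a list of 4 numbers: the shift along the tool's x, y, z in mm, then the turn about the tool's z in degrees. A call has exactly 10 rows; each row shifts and turns the pose as measured when the row begins, along the tool's axes as they then stand; what a row does not reach is not made up. A row lasts 1/10 s, in which the tool goes at most 50 mm and 8.59 degrees, less where a joint would pass 70% of its speed; a pose out of reach is approached as far as the arm can. A call with a gripper value outside its range is refused whole. "hand" is the gripper's target within -1 to 1 (fully open at 1, half-way at 0, shut at -1), set as the call begins (left out, the last holds). The fingers move at their own pace and stop on an object; the grip force is fixed at half the most. Time passes only in rows, so rows that do not move let the fingers close, or fill a call up. It gives the time, the measured TCP pose, the force and the opening at its end, in the units of the state.
- telemetry.get_obs(): the state, without advancing time (a new reading comes with each control period).
- cams.camera(name): name is "scene" or "top"; returns a dict with "color" (400x640x3 uint8, red, green, blue), "fovy" (degrees; the focal length in pixels is half the picture's height over the tangent of half this angle, whatever the lens; pixels are square), "cx", "cy" (the principal point, pixels), "camera_from_world" (4x4, takes a point from world to camera coordinates). Camera axes: x right, y down, z forward; pixel columns grow to the right and rows downward; lengths in m; the calibration is good to about 2 mm. A picture is of the moment at which its call begins. There is no depth.
- workorder.job_done(): hands the job in, once; it reports no verdict.
The state is a dict: "clock": time; "joint_pos": joint angles; "joint_vel": joint speeds; "tau": joint torques, N m; "eef_pos": TCP position; "tool_rot": TCP orientation; "ft_force": force on the tool from outside, world axes, zero at the start; "ft_torque": the same for the moment, N m; "grip_width": finger opening in m.
Only numpy, scipy, OpenCV 4.12 (cv2) and the standard library are available. Lean on these libraries where they do the work, as an engineer would, in place of code of your own. Each camera call takes 0.05 s, during which the arm holds its last target. There are 200 camera calls.

## Working session

There is one attempt and no reset: what is moved stays moved. The work goes in short steps, Python scripts to look and compute and a tool call to move; the robot and the scene stay as the last step left them, time stands still between calls to the robot, and variables do not carry over. Pictures are saved under pics/ and viewed, about 8 in all and at most 12, crops included, and the job is handed in when it is done.

Besides the shell and the picture viewer there is one more tool, called as name(argument=value, ...) on one line, values as JSON. apply_moves: Moves the arm, as the interface text tells. Its arguments: {"type":"object","properties":{"moves":{"type":"array"},"hand":{"type":"number"}},"required":["moves"]}

```bash
mkdir -p pics; cat > h.py <<'E'
import numpy as np,cv2
from workcell import telemetry,cams,workorder
def cam(n):
    c=cams.camera(n); f=200/np.tan(np.radians(c['fovy'])/2); return c,f
def ray(c,f,u,v,z):
    M=np.array(c['camera_from_world']);R=M[:3,:3];o=-R.T@M[:3,3]
    d=R.T@np.array([(u-c['cx'])/f,(v-c['cy'])/f,1]); return o+d*(z-o[2])/d[2]
def proj(c,f,p):
    M=np.array(c['camera_from_world']);q=M[:3,:3]@np.array(p)+M[:3,3]; return f*q[:2]/q[2]+[c['cx'],c['cy']]
def save(c,n): cv2.imwrite('pics/'+n,c['color'][:,:,::-1])
E
python3 - <<'E'
from h import *
for n in('scene','top'):
    c,f=cam(n);save(c,n+'0.png');M=np.array(c['camera_from_world']);print(n,f,c['color'].shape,-M[:3,:3].T@M[:3,3],M[2,:3])
print(telemetry.get_obs())
E
```

```text
scene 371.10475298268784 (400, 640, 3) [ 0.61055892 -0.46491028  0.83959995] [-0.07636986  0.48806481 -0.86945982]
top 504.17801866144873 (400, 640, 3) [ 0.28946219 -0.04259752  1.25052458] [ 0.23321927  0.01351525 -0.97233025]
{'clock': 0.1, 'joint_pos': array([1.12000815e+00, 2.41327286e-01, 3.86580151e-03, 1.33520698e+00,
       1.53288991e-05, 1.57079563e+00]), 'joint_vel': array([ 0.00020138, -0.00215303,  0.00267384,  0.00053695,  0.00047349,
        0.00019794]), 'tau': array([-5.04757500e-04, -3.73138154e+01,  2.53010058e+01,  1.08909019e-02,
       -9.25283189e-06, -1.58301415e-06]), 'eef_pos': array([0.21760126, 0.4495739 , 0.24750974]), 'tool_rot': array([ 8.47252392e-01,  5.31189709e-01, -7.97157977e-04,  4.90735730e-04]), 'ft_force': array([-0.47439283,  1.21009612, -0.13105805]), 'ft_torque': array([ 0.02693816, -0.02160139,  0.00250044]), 'grip_width': 0.08545598625684063}
```

View pics/scene0.png

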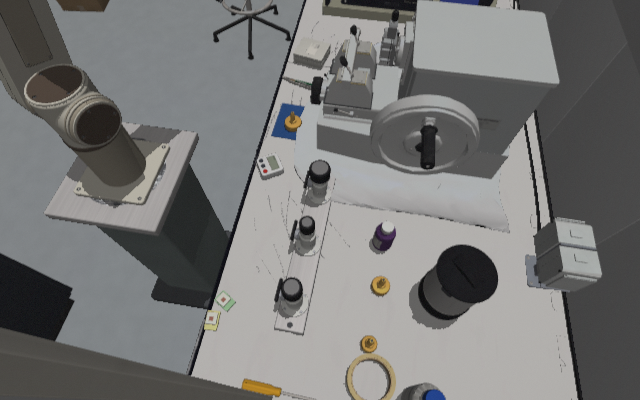

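View pics/top0.png

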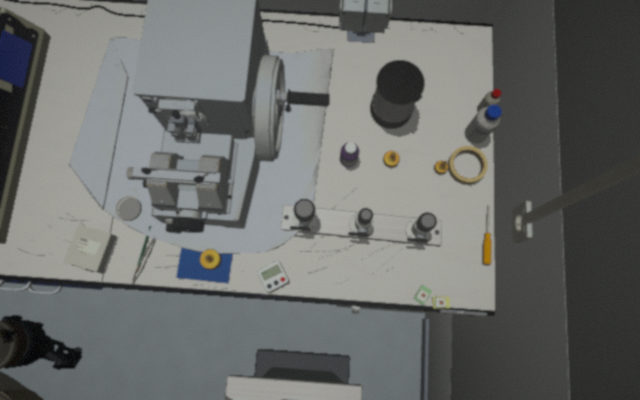

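```bash
cat > m.py <<'E'
from h import *
C={n:cam(n) for n in('scene','top')}
out=[]
for n,(c,f) in C.items():
    hsv=cv2.cvtColor(c['color'],cv2.COLOR_RGB2HSV)
    m=cv2.inRange(hsv,(12,110,60),(30,255,255))
    k,l,s,ce=cv2.connectedComponentsWithStats(m)
    for i in range(1,k):
        if s[i,4]>60: print(n,'brass',s[i],ce[i],'floor',ray(c,f,*ce[i],.009)[:2].round(3))
    x={'scene':(265,140,355,335),'top':(280,185,450,250)}[n]
    im=c['color'][x[1]:x[3],x[0]:x[2],::-1]
    cv2.imwrite(f'pics/crop_{n}.png',cv2.resize(im,None,fx=3 if n=='scene' else 4,fy=3 if n=='scene' else 4,interpolation=cv2.INTER_CUBIC))
E
python3 m.py; python3 -c "
import cv2,numpy as np
a=cv2.imread('pics/crop_scene.png');b=cv2.imread('pics/crop_top.png')
o=np.zeros((600,800,3),np.uint8);o[:585,:270]=a;b=cv2.resize(b,(520,199));o[:199,275:795]=b
t=cv2.imread('pics/top0.png');o[205:405,275:475]=cv2.resize(t[235:285,185:235],(200,200));o[205:405,480:680]=cv2.resize(t[133:183,367:417],(200,200));o[400:600,480:680]=cv2.resize(t[140:190,417:467],(200,200))
cv2.imwrite('pics/m1.png',o)"
```

```text
scene brass [285 112  17  19 212] [292.4245283  122.24528302] floor [0.419 0.234]
scene brass [372 277  18  18 262] [380.14503817 285.53816794] floor [ 0.711 -0.204]
scene brass [361 336  16  17 210] [368.51428571 343.81904762] floor [ 0.698 -0.332]
scene brass [242 379  39  18 379] [260.50659631 387.59366755] floor [ 0.494 -0.449]
top brass [384 151  15  15 178] [390.92696629 158.32022472] floor [ 0.71  -0.207]
top brass [435 161  14  12 121] [440.8677686 166.7107438] floor [ 0.697 -0.336]
top brass [483 233   8  31 220] [486.71363636 249.12727273] floor [ 0.492 -0.453]
top brass [201 250  19  19 293] [209.81228669 258.85665529] floor [0.418 0.228]
```

View pics/m1.png

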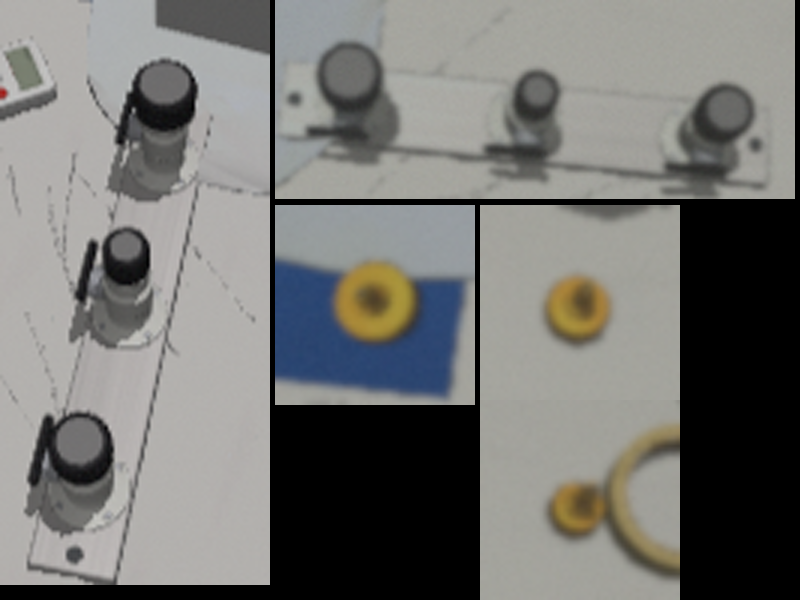

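```bash
python3 - <<'E'
from h import *
C={n:cam(n) for n in('scene','top')}
ps={'top':[(304.5,209.5),(366,216),(427.5,221)],'scene':[(319.7,167.5),(306.8,222),(291.8,287.5)]}
for n,(c,f) in C.items():
    for p in ps[n]: print(n,ray(c,f,*p,.138).round(4))
    # refined: top-face grey blob
    g=cv2.cvtColor(c['color'],cv2.COLOR_RGB2GRAY)
    for p in ps[n]: print(g[int(p[1]),int(p[0])-14:int(p[0])+15])
from scipy.spatial.transform import Rotation as R
print(R.from_quat(telemetry.get_obs()['tool_rot']).as_matrix().round(3))
E
```

```text
scene [0.5365 0.0049 0.138 ]
scene [ 0.5325 -0.1352  0.138 ]
scene [ 0.5295 -0.2762  0.138 ]
[174 174 174 173  69  32  55 106 108 108 110 109 110 109 108 107 110 110
 109 109 110 109 108  54  28 131 171 174 173]
[177 175  71  34  29  94 152  55  32  46 107 110 111 111 110 111 111 111
 112 111  50  28  40 169 176 175 174 175 177]
[ 80  33  34  23  23  37  64 111 113 114 113 113 114 112 114 115 113 114
 114 113 115 115  67  40  26  99 173 177 177]
top [5.309e-01 1.000e-04 1.380e-01]
top [ 0.5261 -0.1392  0.138 ]
top [ 0.5246 -0.2777  0.138 ]
[169 167 154 124  85  74  90 105 109 110 110 109 108 110 110 110 110 109
 109 111 108 100  89  70  80 121 152 165 163]
[157 157 152 148 141 123  85  57  60  75  93 105 108 107 108 107 107  99
  85  75  98 135 157 165 164 165 166 167 164]
[157 148 126 100  72  50  49  59  78  98 103 105 103 104 105 105 103 104
 105 105 100  88  79 104 136 152 155 153 153]
[[ 0.436  0.9   -0.   ]
 [ 0.9   -0.436 -0.001]
 [-0.001  0.    -1.   ]]
```

apply_moves(moves=[[[-37,38,0,0],[-37,38,0,0],[-37,38,0,0],[-37,38,0,0],[-37,38,0,0],[-37,38,0,0],[-37,38,0,0],[-37,38,0,0],[0,0,0,-8.5],[0,0,0,-8.5]]], hand=1)

```text
clock: 1.3
eef_pos: [0.3587, 0.0659, 0.2473]
tool_rot: [0.757, 0.654, 0.002, 0.002]
ft_force: [0.3, 0.0, 0.5]
grip_width: 0.085
```

apply_moves(moves=[[[0,0,0,-8.4],[-12,0,0,0],[-12,30,0,0],[-13,30,0,0],[-13,30,0,0],[-13,30,0,0],[0,30,0,0],[0,25,0,0],[0,0,0,0],[0,0,0,0]]])

```text
clock: 2.3
eef_pos: [0.5396, -0.0016, 0.2474]
tool_rot: [0.705, 0.709, 0.002, 0.002]
ft_force: [0.2, 0.3, 0.3]
grip_width: 0.0856
```

```bash
python3 - <<'E'
from h import *
o=telemetry.get_obs();print(o['eef_pos'],o['tool_rot'],o['joint_pos'].round(3),o['ft_force'])
ims=[]
for n,x in(('scene',(270,110,400,240)),('top',(250,150,380,280))):
    c,f=cam(n);print(n,proj(c,f,o['eef_pos']))
    ims.append(cv2.resize(c['color'][x[1]:x[3],x[0]:x[2],::-1],(390,390),interpolation=cv2.INTER_CUBIC))
cv2.imwrite('pics/a.png',np.hstack(ims))
E
```

```text
[ 0.53956404 -0.00156258  0.24742586] [0.70544189 0.70876177 0.00226036 0.00183877] [-3.000e-03  3.150e-01  1.040e-01  1.353e+00  1.000e-03 -8.000e-03] [0.21479034 0.28454118 0.28927246]
scene [321.03243516 139.72599932]
top [304.50045696 194.02672196]
```

View pics/a.png

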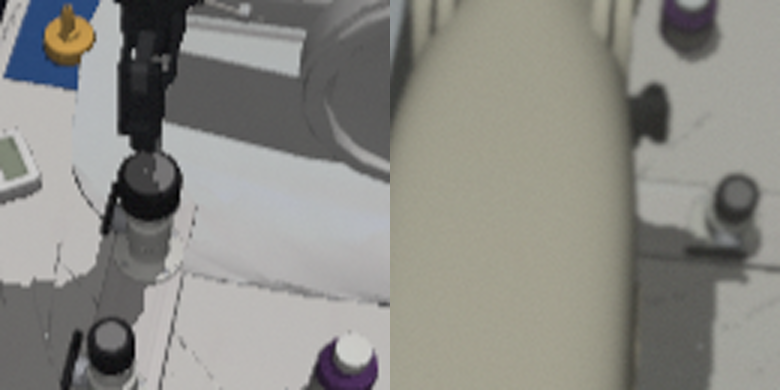

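apply_moves(moves=[[[4.5,-5.5,0,0],[0,0,20,0],[0,0,20,0],[0,0,20,0],[0,0,15,0],[0,0,14,0],[0,0,12,0],[0,0,10,0],[0,0,10,0],[0,0,0,0]]])

```text
clock: 3.4
eef_pos: [0.5251, 0.0072, 0.128]
tool_rot: [0.704, 0.71, 0.005, 0.003]
ft_force: [0.1, -0.0, 0.7]
grip_width: 0.0853
```

```bash
python3 - <<'E'
from h import *
o=telemetry.get_obs();print(o['eef_pos'],o['tool_rot'],o['joint_pos'].round(3),o['ft_force'])
c,f=cam('scene');print(proj(c,f,o['eef_pos']))
cv2.imwrite('pics/b.png',cv2.resize(c['color'][110:240,260:390,::-1],(520,520),interpolation=cv2.INTER_CUBIC))
E
```

```text
[0.52511287 0.00724001 0.12796192] [0.70395483 0.71022288 0.00456136 0.00320181] [ 0.013  0.365 -0.149  1.045  0.002  0.004] [ 0.14102064 -0.01662219  0.68793413]
[314.97898436 168.42780996]
```

View pics/b.png

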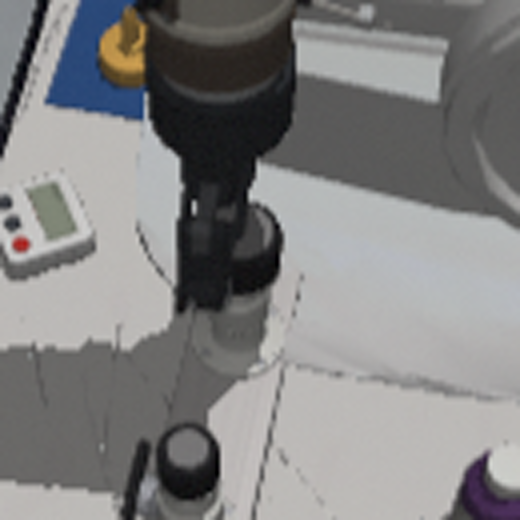

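apply_moves(moves=[[[-2,4,0,0],[-2,4,0,0],[0,1,1,0],[0,0,1,0],[0,0,0,0],[0,0,0,0],[0,0,0,0],[0,0,0,0],[0,0,0,0],[0,0,0,0]]])

```text
clock: 4.45
eef_pos: [0.5375, 0.0029, 0.1292]
tool_rot: [0.704, 0.71, 0.007, 0.005]
ft_force: [-0.9, 0.9, 0.5]
grip_width: 0.0853
```

apply_moves(moves=[[[0,-2,2,0],[0,-1,1,0],[0,0,0,0],[0,0,0,0],[0,0,0,0],[0,0,0,0],[0,0,0,0],[0,0,0,0],[0,0,0,0],[0,0,0,0]]], hand=-1)

```text
clock: 5.45
eef_pos: [0.5343, 0.0029, 0.1262]
tool_rot: [0.704, 0.71, 0.007, 0.005]
ft_force: [0.0, 1.2, -0.0]
grip_width: 0.0485
```

```bash
python3 - <<'E'
from h import *
o=telemetry.get_obs();print(o['eef_pos'],o['tool_rot'],o['joint_pos'].round(3),o['ft_force'],o['ft_torque'],o['grip_width'])
c,f=cam('scene')
cv2.imwrite('pics/c.png',cv2.resize(c['color'][110:240,260:390,::-1],(520,520),interpolation=cv2.INTER_CUBIC))
E
```

```text
[0.53428179 0.00293116 0.12623388] [0.70404094 0.71010522 0.00688627 0.00543253] [ 0.004  0.379 -0.134  1.041  0.002 -0.004] [ 0.04651565  1.21822224 -0.03396201] [-0.06053702  0.03526007  0.03645806] 0.048488550519858925
```

View pics/c.png

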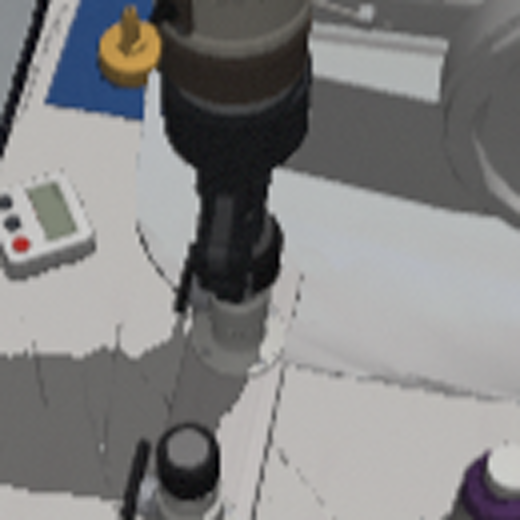

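apply_moves(moves=[[[0,0,0,-3],[0,0,0,-3],[0,0,0,-3],[0,0,0,-3],[0,0,0,-3],[0,0,0,-3],[0,0,0,0],[0,0,0,0],[0,0,0,0],[0,0,0,0]]])

```text
clock: 6.5
eef_pos: [0.5353, 0.0037, 0.1265]
tool_rot: [0.587, 0.809, 0.009, 0.006]
ft_force: [0.5, 0.9, 1.1]
grip_width: 0.0485
```

```bash
cat > s.py <<'E'
from h import *
from scipy.spatial.transform import Rotation as R
o=telemetry.get_obs();m=R.from_quat(o['tool_rot']).as_matrix()
print(o['clock'],o['eef_pos'].round(4),'ang',np.degrees(np.arctan2(m[1,0],m[0,0])).round(2),'z',m[:,2].round(4),'j6',o['joint_pos'][5].round(3),o['ft_force'].round(2),o['ft_torque'].round(3),'w',round(float(o['grip_width']),4))
E
python3 s.py
```

```text
6.5 [0.5353 0.0037 0.1265] ang 108.05 z [ 0.0195  0.0071 -0.9998] j6 -0.312 [0.55 0.89 1.07] [ 0.024 -0.061 -0.645] w 0.0485
```

apply_moves(moves=[[[0,0,0,3],[0,0,0,3],[0,0,0,3],[0,0,0,0],[0,0,0,0],[0,0,0,0],[0,0,0,0],[0,0,0,0],[0,0,0,0],[0,0,0,0]]])

```text
clock: 7.5
eef_pos: [0.5352, 0.0036, 0.1263]
tool_rot: [0.647, 0.762, 0.008, 0.006]
ft_force: [0.3, -0.9, 0.0]
grip_width: 0.049
```

```bash
python3 s.py
```

```text
7.5 [0.5352 0.0036 0.1263] ang 99.29 z [ 0.0192  0.0051 -0.9998] j6 -0.158 [ 0.33 -0.95  0.01] [-0.031 -0.02  -0.032] w 0.049
```

apply_moves(moves=[[[0,0,0,3],[0,0,0,3],[0,0,0,3],[0,0,0,3],[0,0,0,3],[0,0,0,3],[0,0,0,3],[0,0,0,0],[0,0,0,0],[0,0,0,0]]])

```text
clock: 8.5
eef_pos: [0.5355, 0.0032, 0.1264]
tool_rot: [0.779, 0.627, 0.009, 0.005]
ft_force: [-0.3, 1.0, 0.1]
grip_width: 0.0486
```

```bash
python3 s.py
```

```text
8.5 [0.5355 0.0032 0.1264] ang 77.61 z [ 0.0198  0.0042 -0.9998] j6 0.22 [-0.27  1.03  0.11] [-0.003  0.011  0.049] w 0.0486
```

apply_moves(moves=[[[0,0,0,4],[0,0,0,4],[0,0,0,4],[0,0,0,4],[0,0,0,4],[0,0,0,4],[0,0,0,0],[0,0,0,0],[0,0,0,0],[0,0,0,0]]])

```text
clock: 9.5
eef_pos: [0.5352, 0.0028, 0.1265]
tool_rot: [0.894, 0.447, 0.009, 0.003]
ft_force: [-0.3, -0.9, 0.3]
grip_width: 0.0483
```

```bash
python3 s.py
```

```text
9.5 [0.5352 0.0028 0.1265] ang 53.15 z [ 0.0193  0.0032 -0.9998] j6 0.647 [-0.31 -0.85  0.35] [-0.007  0.007  0.039] w 0.0483
```

apply_moves(moves=[[[0,0,0,5],[0,0,0,5],[0,0,0,5],[0,0,0,5],[0,0,0,5],[0,0,0,5],[0,0,0,5],[0,0,0,3],[0,0,0,0],[0,0,0,0]]])

```text
clock: 10.5
eef_pos: [0.5347, 0.0024, 0.1266]
tool_rot: [0.993, 0.122, 0.009, -0.0]
ft_force: [-0.8, 0.2, 0.9]
grip_width: 0.0485
```

```bash
python3 s.py
```

```text
10.5 [0.5347 0.0024 0.1266] ang 14.0 z [ 0.0183  0.0023 -0.9998] j6 1.33 [-0.75  0.15  0.92] [-0.033  0.045 -0.05 ] w 0.0485
```

Small trial lift, watching the force.

apply_moves(moves=[[[0,0,-1,0],[0,0,-1,0],[0,0,-1,0],[0,0,-1,0],[0,0,-1,0],[0,0,0,0],[0,0,0,0],[0,0,0,0],[0,0,0,0],[0,0,0,0]]])

```text
clock: 11.5
eef_pos: [0.5344, 0.0023, 0.1316]
tool_rot: [0.992, 0.123, 0.009, 0.0]
ft_force: [-1.0, -0.2, -0.3]
grip_width: 0.0484
```

```bash
python3 s.py
```

```text
11.5 [0.5344 0.0023 0.1316] ang 14.16 z [ 0.0176  0.0021 -0.9998] j6 1.327 [-1.02 -0.16 -0.27] [-0.087  0.028 -0.01 ] w 0.0484
```

apply_moves(moves=[[[0,0,-2,0],[0,0,-2,0],[0,0,-2,0],[0,0,-2,0],[0,0,-3,0],[0,0,-3,0],[0,0,-3,0],[0,0,-3,0],[0,0,-3,0],[0,0,-3,0]]])

```text
clock: 12.5
eef_pos: [0.5339, 0.0022, 0.1598]
tool_rot: [0.992, 0.123, 0.009, 0.0]
ft_force: [-0.6, 0.1, -0.3]
grip_width: 0.0486
```

```bash
python3 s.py
```

```text
12.5 [0.5339 0.0022 0.1598] ang 14.16 z [ 0.0177  0.0021 -0.9998] j6 1.327 [-0.6   0.12 -0.28] [-0.002 -0.01   0.007] w 0.0486
```

apply_moves(moves=[[[0,0,-6,0],[0,0,-7,0],[0,0,-8,0],[0,0,-8,0],[0,0,-8,0],[0,0,-8,0],[0,0,-8,0],[0,0,-8,0],[0,0,-6,0],[0,0,0,0]]])

```text
clock: 13.5
eef_pos: [0.5332, 0.0021, 0.2346]
tool_rot: [0.992, 0.123, 0.01, 0.0]
ft_force: [0.7, 0.2, -0.5]
grip_width: 0.0482
```

```bash
python3 s.py; python3 - <<'E'
from h import *
ims=[]
for n,x in(('scene',(230,80,410,350)),('top',(160,130,480,300))):
    c,f=cam(n);print(n,proj(c,f,[.5345,.003,.123]),proj(c,f,[.5345,.003,.222]))
    a=c['color'][x[1]:x[3],x[0]:x[2],::-1];s=395/a.shape[1];a=cv2.resize(a,None,fx=s,fy=s)
    ims.append(np.vstack([a,np.zeros((600-a.shape[0],395,3),np.uint8)]))
cv2.imwrite('pics/d.png',np.hstack(ims))
E
```

```text
13.5 [0.5332 0.0021 0.2346] ang 14.16 z [ 0.0207  0.0021 -0.9998] j6 1.327 [ 0.71  0.23 -0.5 ] [ 0.044  0.022 -0.006] w 0.0482
scene [318.67848548 171.70880148] [318.87022448 145.36359828]
top [303.50242038 209.291727  ] [302.40325572 199.16526123]
```

View pics/d.png

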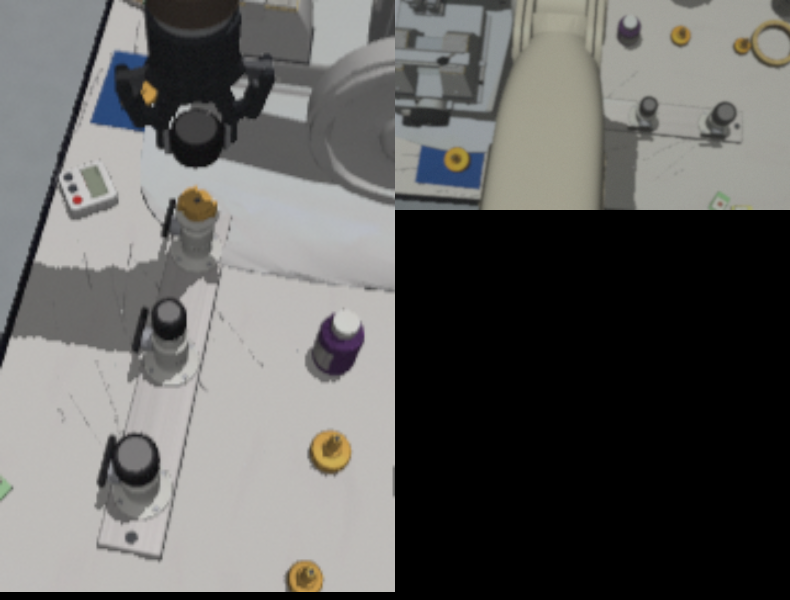

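The picture shows the cap held level at crop (197,137), above the open brass neck at (197,205). The other two caps, the tails, the timer and the bottle are where they were.

```bash
python3 -c "
from workcell import workorder;print(workorder.job_done())"; python3 s.py
```

```text
the job is handed in; nothing more can be done
None
the job is handed in; nothing more can be done
```

I took the 50 mm cap off its outlet and handed the job in with the cap still in the gripper. Its centre is about 107 mm above the open brass neck, and its rim about 90 mm. The run took 13.5 s of the 48 s allowed.

- **Which outlet:** the nut on the mat's hose tail measured about 50 mm, so I chose the outlet with the 50 mm cap.
- **Which way it opened:** anticlockwise gave about 0.65 N·m of resistance, so I took that as the hard stop; the grip probably slipped a little there. Clockwise gave only about 0.05 N·m, so the thread is left-hand. I turned it about 94° clockwise from the stop, and it lifted with no noticeable pull.
- **Last checks:** the grip width was steady at 48 mm and the tool force readings were under 1 N. The tool was tilted about 1.2°, which the moves offered no way to correct. In the last picture the neck is open, and the other two caps, the timer, the bottle and the hose tails are unmoved.
- **What didn't agree:** the two cameras differed by about 5 mm on the cap's position, so I used the mean. The grip also read 1.5 mm under the cap's nominal width.

A last state read after the hand-in was refused, so I have no reading for the second that followed.

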